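# Lid the nozzle tin for drying: seat the nested lids, unlatch, take off the cover

## Task

The washed piping nozzles in the teal tin are to dry under their perforated inner lid, without the airtight cover. Carry the nested lid set by its strap handle with the catch left locked, lower it (do not drop it) onto the tin until fully seated, and pull the orange catch tab out to its end stop. Then lift the cover alone straight up by its handle, leaving the inner lid seated and undisturbed, and finish while still holding the cover level, about 10 cm clear above the tin; do not shove, lift or tip the tin, and leave everything else alone.

Things in the scene. Friction and masses are not known exactly. Their poses are not given: they have to be found in the camera images.
- tin: Round teal open tin, loose, 0.6-0.85 kg, three nozzles standing in it. Origin: centre of underside, z up. Body 106 mm across; from 58 mm up a neck 98 mm outside, 93 mm inside; rim 78 mm above the origin. Lids seated: cover's origin 60.5 mm, inner lid's origin 70 mm above the tin's, on one axis, any turn about it. Only its weight holds it: a hard sideways push slides it.
- cover: Outer cover of the lid set, teal, 0.3 kg, upright on the worktop at the start. Origin: centre of its lower edge, z up. Skirt 107 mm outside, 103 mm inside (2 mm radial play on the neck), 20 mm deep, lip flared to 108 mm inside; flat top 23 mm above origin, 25 mm centre hole. A steel strap handle (see point cover_handle) bridges the middle; the catch slides on the top along the cover's +x.
- inner_lid: Round aluminium lid with small holes, 100 mm across, 0.12 kg, loose inside the cover. Origin: centre of its underside. Plug 89 mm wide, 8 mm deep, tapered; then a 2.5 mm flange that rests on the tin's rim; a stud with 16 mm head rises to 21 mm, through the cover's hole. Locked, it hangs on the catch's fork, origin 8 mm above the cover's; seated under the cover 9.5 mm above it.
- lid_catch (a joint): Position of the catch on the cover, m: 0 fully in (locked), 0.022 its end stop fully out. Up to about 0.010 its fork still carries the inner lid; beyond 0.019 the stud is free. Starts at 0 to 0.004, stays where it is left, takes 1 to 2 N to slide.
- catch_tab (a point): Middle of the catch's upright orange tab: 12 mm along x (the slide), 14 mm along y, foot 26 mm and top 41.5 mm above the cover's origin. Moves with the catch: at catch 0 it lies at x 45, y 0, z 34 mm of the cover's frame, and goes along the cover's +x. Axes as the cover's. At the start it points towards -x within 0.9 rad. Low guide strips flank the plate only up to x 34 mm (29 mm high).
- cover_handle (a point): Middle of the bar of the cover's strap handle, on the cover's axis, 68 mm above its origin; axes as the cover's. The flat bar lies along y: 70 mm long, 10 mm thick (x), 12 mm high; free length of 60 mm between its posts, 37 mm clear below it over the cover's top (stud head and fork lie below, up to 31 mm above the cover's origin).
- spatula: Bystander: silicone spatula with orange handle, 280 mm long, lying behind the work. Origin: centre of its underside.
- coupler: Bystander: small white plastic coupler, 27 mm across and 26 mm high. Origin: centre of its underside.
- nozzle_4: Bystander: steel piping nozzle standing beside the coupler, 20 mm across, 34 mm high. Origin: centre of its underside.

How it is judged:
By the outcome, as a careful person would: the job done as asked, in the order asked, and still so for the second after the job is handed in, while the arm keeps its last pose, push and grip.
It also fails if it takes over 72 s, if anything falls off the work surface, if the arm or the gripper's body presses on something with over 40 N, if the wrist force passes 120 N, or if a joint passes its speed limit or range.

## Robot

A 6-joint arm with a two-finger parallel gripper is mounted at the origin on a cart in front of the work surface, level with it; the furniture and walls round the work are solid. World frame = base frame: x ahead of the robot, y to its left, z up, the work surface at z = 0. Lengths are in mm, angles in rad, forces in N, time in s.
With the tool pointing down it reaches from about 325 to 850 mm from the base axis. Payload 15.5 kg.
Tool frame: the origin (TCP) lies on the centre line of the jaws, within the pads' length; the fingertips stand tips_ahead ahead of it and the grasp point (between the pads) lies 8 mm behind it (tips_ahead is the distance from the TCP to the fingertips, in mm); z points along the fingers, y is the line along which they close (so a half turn about z gives the same grasp; the last joint's range is limited). The gripper opens to 91 mm and grips with 3 to 60 N. Pads are 32 mm wide; open, the fingers measure 118 mm over their backs; the gripper's body (76 mm by 178 mm) begins 60 mm behind the grasp point.
Start: joints at [1.123, 0.494, 1.345, -0, 1.302, -0.096], TCP at [215.363, 586.724, 224.915] pointing down, gripper open.
Joint ranges: [-2.91, 2.91], [-0.82, 2.16], [0.22, 2.67], [-1.22, 4.37], [0.12, 2.79], [-3.08, 3.08]. Speed limits (rad/s): [1.89, 1.89, 2.57, 3.01, 3.01, 3.01].

## Interface

Orientations are given as a unit quaternion [w, x, y, z].
In Python, from bench import get_state, read_camera, camera_params, job_done, cut_out, pinpoint, tips_ahead gives the robot as it stands. The module is installed in compiled form; this text tells all that it offers.
- The arm moves only by the shell command python3 -m pendant 'ROWS' [OPENING] [FORCE]. ROWS is text: rows parted by semicolons, each of 4 numbers parted by spaces: the shift along the tool's x, y, z in mm, then the turn about the tool's z in degrees. In form: dx dy dz roll; .... A call has exactly 5 rows; each row shifts and turns the commanded pose from where the row before left it, along the tool's axes as they then stand; what a row does not reach is not made up. A row lasts 1/12 s, in which the tool goes at most 41.7 mm and 7.16 degrees, less where a joint would pass 70% of its speed; a pose out of reach is approached as far as the arm can. A call is refused whole if a number of a shift passes 41.7 or a number of a turn 7.16, either way. A call with a gripper value outside its range is refused whole. OPENING is the closure, from -1 (fully open) to 1 (shut), so that 0 is half open, set as the call begins (- or left out, the last holds). The fingers move at their own pace and stop on an object; FORCE is the grip in N (left out, the last holds). Time passes only in rows, so rows that do not move let the fingers close, or fill a call up. It gives the time, the measured TCP pose, the force, the opening and the grip force at its end, in the units of the state.
- get_state(): the state, without advancing time (a new reading comes with each control period).
- read_camera(name): name is "scene" or "side" or "wrist"; returns the picture (384x512x3 uint8, red, green, blue); there is no depth.
- camera_params(name): a dict with "K" (3x3 intrinsics, pixels), "cam_to_world" (4x4, takes a point from camera to world coordinates). Camera axes: x right, y down, z forward; pixel columns grow to the right and rows downward; lengths in mm; the calibration is good to about 2 mm. The wrist camera is an equidistant fisheye: a pixel r from the principal point sees the ray r / f radians off the axis. A picture is of the moment at which its call begins: read the wrist's pose just before it. camera_params takes no time and is no camera call; for the wrist camera it gives the pose at the moment of the call.
- job_done(): hands the job in; it is judged then, once.
Trained networks look in the newest picture that a camera, given by its name, has taken for a name from the list of things; names that differ only in an ending like _2 or _b are one class to them, and where a whole thing is asked for, a point or a joint stands for the part that bears it (a point fixed in the world has none). Each returns a list of dicts, best first, with "confidence" (0 to 1); they miss things now and then, are a little off and sometimes report something else, mostly with a low value. They report only what shows in the picture. A call takes as long as a camera call.
- cut_out(name, camera): "mask" (384x512 bool, what is visible of it) and "box" ([left, top, right, bottom] in pixels, round what is visible of it).
- pinpoint(name, camera): "pixel" ([column, row] in pixels: a listed point, or the origin of a listed thing).
The state is a dict: "clock": time; "joint_pos": joint angles; "qd": joint speeds; "joint_efforts": joint torques, N m; "eef_pos": TCP position; "orientation": TCP orientation; "contact_force": force on the tool from outside, world axes, zero at the start; "moment": the same for the moment, N m; "gripper_width": finger opening in mm; "grasp_force": force on a finger pad.
Only numpy, scipy, OpenCV 4.12 (cv2) and the standard library are available. Lean on these libraries where they do the work, as an engineer would, in place of code of your own. Each camera call takes 0.05 s, during which the arm holds its last target. There are 200 camera calls.

## Working session

There is one attempt and no reset: what is moved stays moved. The work goes in short steps, Python scripts to look and compute and a shell command to move; the robot and the scene stay as the last step left them, time stands still between calls to the robot, and variables do not carry over. Pictures are saved under pics/ and viewed, at most 12 in all, crops included, and the job is handed in when it is done.

```bash
ls; mkdir -p pics; cat > h.py <<'E'
import numpy as np, cv2
from bench import *
def ray(cam,px,P=None):
    P=P or camera_params(cam);K=np.array(P["K"]);T=np.array(P["cam_to_world"])
    u=(px[0]-K[0,2])/K[0,0];v=(px[1]-K[1,2])/K[1,1]
    if cam=="wrist":
        r=np.hypot(u,v);s=np.sin(r)/r if r>1e-9 else 1
        d=np.array([u*s,v*s,np.cos(r)])
    else: d=np.array([u,v,1.])
    d=T[:3,:3]@d
    return T[:3,3],d/np.linalg.norm(d)
def onz(cam,px,z,P=None):
    o,d=ray(cam,px,P);return o+d*(z-o[2])/d[2]
def tri(rs):
    A=np.zeros((3,3));b=np.zeros(3)
    for o,d in rs:
        M=np.eye(3)-np.outer(d,d);A+=M;b+=M@o
    return np.linalg.solve(A,b)
E
python3 - <<'E'
from h import *
s=get_state();print(s, tips_ahead if not callable(tips_ahead) else tips_ahead())
ims=[]
for c in("scene","side","wrist"):
    P=camera_params(c);im=read_camera(c);cv2.imwrite(f"pics/{c}0.png",im[...,::-1]);ims.append(im)
    print(c,np.round(P["cam_to_world"],2).tolist())
    for n,z in(("tin",0),("cover",0),("catch_tab",34),("cover_handle",68),("spatula",0),("coupler",0),("nozzle_4",0)):
        for d in pinpoint(n,c)[:2]: print(c,n,round(d["confidence"],2),np.round(d["pixel"],1),onz(c,d["pixel"],z,P).round(1))
a=np.hstack(ims[:2]);cv2.imwrite("pics/a.png",cv2.resize(a,(800,300),interpolation=cv2.INTER_AREA)[...,::-1])
E
```

```text
pics
{'clock': 0.0, 'joint_pos': array([ 1.12349548e+00,  4.94178067e-01,  1.34615457e+00,  1.65216526e-05,
        1.30249779e+00, -9.55068662e-02]), 'qd': array([-0.00068226,  0.00032865, -0.00077425, -0.00046965,  0.00073409,
       -0.00138297]), 'joint_efforts': array([ 3.32573924e-03, -8.78818202e+01, -3.81861734e+01,  7.09445332e-02,
        5.32980810e-02, -1.06452558e-04]), 'eef_pos': array([215.19517354, 586.38059114, 224.33350197]), 'orientation': array([-1.73585382e-04,  1.74993485e-01,  9.84569397e-01, -5.94094947e-04]), 'contact_force': array([-0.11479693,  0.34223914, -0.0697254 ]), 'moment': array([0.01345555, 0.00447379, 0.01262432]), 'grasp_force': 0.0, 'gripper_width': 91.38094906803056} 11.0
scene [[0.47, -0.54, 0.69, -198.17], [-0.88, -0.3, 0.37, -511.2], [0.01, -0.79, -0.62, 794.37], [0.0, 0.0, 0.0, 1.0]]
scene tin 0.69 [200.7 212.7] [544.8  10.5   0. ]
scene tin 0.35 [223.3 171.6] [715.   47.1   0. ]
scene cover 0.72 [330.9 244.8] [ 593.  -305.8    0. ]
scene cover 0.48 [298.8 200.6] [ 701.  -179.9    0. ]
scene catch_tab 0.47 [333.1 247.5] [ 553.8 -321.7   34. ]
scene cover_handle 0.73 [329.1 222.9] [ 586.4 -296.2   68. ]
scene spatula 0.6 [220.3 173.1] [705.4  50.7   0. ]
scene coupler 0.62 [275.6 196.5] [ 687.7 -122.     0. ]
side [[1.0, -0.05, 0.07, 532.14], [-0.08, -0.4, 0.91, -1026.11], [-0.02, -0.91, -0.41, 509.52], [0.0, 0.0, 0.0, 1.0]]
side tin 0.64 [238.4 215.8] [553.4   3.1   0. ]
side cover 0.86 [264.8 288.3] [ 589.5 -298.2    0. ]
side catch_tab 0.65 [242.7 281. ] [ 549.5 -321.    34. ]
side cover_handle 0.72 [260.9 254.6] [ 584.1 -293.    68. ]
side spatula 0.67 [297.9 204.5] [703.1  48.6   0. ]
side coupler 0.64 [302.9 239.5] [ 686.9 -127.9    0. ]
side nozzle_4 0.53 [308.5 252.9] [ 689.3 -184.3    0. ]
wrist [[0.34, 0.91, 0.25, 145.33], [0.94, -0.33, -0.09, 612.55], [-0.0, 0.26, -0.97, 384.45], [0.0, 0.0, 0.0, 1.0]]
```

View pics/a.png

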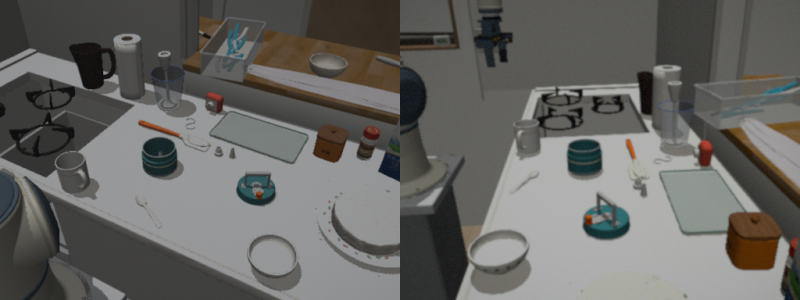

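The picture shows the tin at scene pixel (201,213) and the lid set at (331,245), with its tab at the near-left. Both cameras agree on these. I'm turning the tool and heading to the cover.

```bash
p="python3 -m pendant"
$p '0 0 0 6.5;0 0 0 6.5;0 0 0 6.5;0 0 0 6.5;0 0 0 6.5' -1
$p '-38 -5 0 6.5;-38 -5 0 0;-38 -5 0 0;-38 -5 0 0;-38 -5 0 0'
$p '-38 -5 0 0;-38 -5 0 0;-38 -5 0 0;-38 -5 0 0;-38 -5 0 0'
$p '-38 -5 0 0;-38 -5 0 0;-38 -5 0 0;-38 -5 0 0;-38 -5 0 0'
$p '-38 -5 0 0;-38 -5 0 0;-38 -5 0 0;-38 -5 0 0;-38 -5 0 0'
$p '-38 -5 0 0;-38 -5 0 0;-25 -5 0 0;0 0 0 0;0 0 0 0'
cat >> h.py <<'E'
from scipy.spatial.transform import Rotation as R
def Rt(s): 
    q=s["orientation"];return R.from_quat([q[1],q[2],q[3],q[0]]).as_matrix()
def look(cams,names,save=None):
    out={n:[] for n,_ in names}
    for c in cams:
        P=camera_params(c);im=read_camera(c)
        if save: cv2.imwrite(f"pics/{save}_{c}.png",im[...,::-1])
        for n,z in names:
            for d in pinpoint(n,c)[:1]:
                out[n].append(ray(c,d["pixel"],P));print(c,n,round(d["confidence"],2),np.round(d["pixel"],1),onz(c,d["pixel"],z,P).round(1))
    return out
def st():
    s=get_state();M=Rt(s);print("t",round(s["clock"],2),"tcp",s["eef_pos"].round(1),"yaw y",np.arctan2(M[1,1],M[0,1]).round(4),"tilt",M[:,2].round(4),"F",s["contact_force"].round(1),"w",round(s["gripper_width"],1),"g",round(s["grasp_force"],1))
    return s,M
E
python3 - <<'E'
from h import *
st();o=look(["wrist","scene","side"],[("cover",0),("catch_tab",34),("cover_handle",68)],"b")
for n in o:
    if len(o[n])>1: print(n,tri(o[n]).round(1))
E
```

```text
clock: 1.62
eef_pos: [215.4, 586.7, 224.9]
orientation: [0.0, 0.446, 0.895, -0.0]
contact_force: [-0.4, 0.4, -0.2]
gripper_width: 91.2
grasp_force: 0.0
clock: 2.03
eef_pos: [295.5, 411.1, 225.0]
orientation: [0.0, 0.493, 0.87, 0.0]
contact_force: [1.8, 0.1, -0.9]
gripper_width: 91.3
grasp_force: 0.0
clock: 2.45
eef_pos: [371.5, 235.1, 225.1]
orientation: [0.0, 0.494, 0.87, 0.0]
contact_force: [1.3, 0.4, -0.3]
gripper_width: 91.2
grasp_force: 0.0
clock: 2.87
eef_pos: [447.6, 58.9, 225.2]
orientation: [0.0, 0.494, 0.87, 0.0]
contact_force: [1.0, 0.8, -0.3]
gripper_width: 91.3
grasp_force: 0.0
clock: 3.28
eef_pos: [523.5, -117.2, 225.1]
orientation: [0.0, 0.494, 0.87, 0.0]
contact_force: [1.4, 1.2, 0.3]
gripper_width: 91.6
grasp_force: 0.0
clock: 3.7
eef_pos: [562.0, -210.6, 224.5]
orientation: [-0.0, 0.494, 0.869, 0.0]
contact_force: [-0.6, 0.8, -0.9]
gripper_width: 91.2
grasp_force: 0.0
t 3.7 tcp [ 562.  -210.6  224.5] yaw y 0.5364 tilt [-2.e-04  2.e-04 -1.e+00] F [-0.6  0.8 -0.9] w 91.2 g 0.0
wrist cover 0.69 [237.5 230.6] [ 589.3 -293.3    0. ]
wrist catch_tab 0.97 [199.2 242.3] [ 548.9 -320.8   34. ]
scene cover 0.56 [330.7 243.9] [ 595.5 -304.4    0. ]
scene catch_tab 0.73 [334.1 248.7] [ 551.4 -324.8   34. ]
scene cover_handle 0.65 [331.4 223.4] [ 587.3 -301.1   68. ]
side catch_tab 0.66 [241.8 279.7] [ 548.1 -316.8   34. ]
side cover_handle 0.62 [265.4 256.2] [ 591.5 -299.3   68. ]
cover [ 593.6 -299.8   -3.6]
catch_tab [ 548.7 -322.4   36.1]
cover_handle [ 590.6 -299.9   66.9]
```

View pics/b_wrist.png

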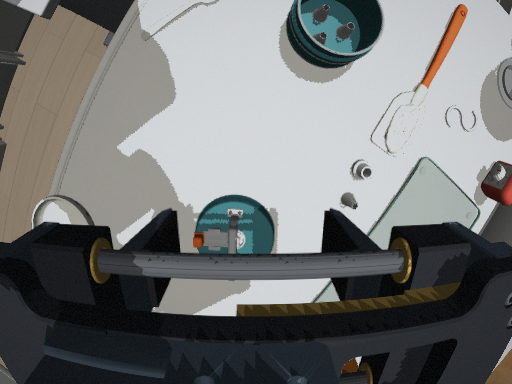

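The wrist view shows the cover at (237,231) with its bar square to the jaws, and the tab at (199,242). I'll close in and take another look.

```bash
p="python3 -m pendant"
$p '-15 -5 20 0;-15 -6 25 0;-15 -5 25 0;-10 -5 15 0;0 0 0 0'
python3 - <<'E'
from h import *
s,M=st();P=camera_params("wrist")
o=look(["wrist"],[("cover",0),("catch_tab",34),("cover_handle",68)],"c")
for d in cut_out("cover","wrist")[:1]: print(d["box"],d["mask"].sum())
E
```

```text
clock: 4.72
eef_pos: [570.7, -268.6, 136.6]
orientation: [-0.002, 0.494, 0.869, -0.0]
contact_force: [-1.2, 0.8, -0.6]
gripper_width: 91.0
grasp_force: 0.0
t 4.72 tcp [ 570.7 -268.6  136.6] yaw y 0.537 tilt [-0.0039  0.002  -1.    ] F [-1.2  0.8 -0.6] w 91.0 g 0.0
wrist cover 0.67 [253.9 215.5] [ 588.8 -293.6    0. ]
wrist catch_tab 0.56 [202.3 229.5] [ 547.3 -321.2   34. ]
wrist cover_handle 0.74 [251.9 245.1] [ 588.2 -297.    68. ]
[197.4, 166.6, 304.6, 282.4] 7807
```

View pics/c_wrist.png

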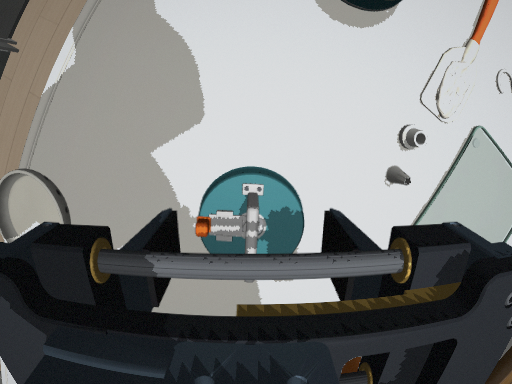

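Bar and tab are clear, with the bar nearly vertical at column 252. I'll lower onto it and grip.

```bash
p="python3 -m pendant"
$p '-17 1 0 0;-17 0 10 0;0 0 25 0;0 0 25 0;0 0 10 0'
$p '0 0 6 0;0 0 0 0;0 0 0 0;0 0 0 0;0 0 0 0'
python3 -c "
from h import *
st()"
```

```text
clock: 5.38
eef_pos: [589.7, -295.3, 68.2]
orientation: [-0.001, 0.493, 0.87, 0.0]
contact_force: [-0.1, 0.4, -0.6]
gripper_width: 91.3
grasp_force: 0.0
clock: 5.8
eef_pos: [591.1, -296.4, 65.3]
orientation: [0.001, 0.494, 0.87, -0.0]
contact_force: [-0.8, -0.2, 0.3]
gripper_width: 90.8
grasp_force: 0.0
t 5.8 tcp [ 591.1 -296.4   65.3] yaw y 0.5385 tilt [ 0.0017 -0.001  -1.    ] F [-0.8 -0.2  0.3] w 90.8 g 0.0
```

```bash
p="python3 -m pendant"
$p '0 -1.5 5 0;0 0 0 0;0 0 0 0;0 0 0 0;0 0 0 0'
$p '0 0 0 0;0 0 0 0;0 0 0 0;0 0 0 0;0 0 0 0' 1 35
$p '0 0 0 0;0 0 0 0;0 0 0 0;0 0 0 0;0 0 0 0'
python3 -c "
from h import *
st()"
```

```text
clock: 6.22
eef_pos: [589.1, -297.0, 59.0]
orientation: [-0.0, 0.494, 0.87, 0.0]
contact_force: [0.8, -0.5, -0.3]
gripper_width: 91.4
grasp_force: 0.0
clock: 6.63
eef_pos: [589.1, -296.9, 58.9]
orientation: [-0.0, 0.494, 0.87, 0.0]
contact_force: [0.2, 0.6, 0.1]
gripper_width: 60.4
grasp_force: 0.0
clock: 7.05
eef_pos: [589.1, -296.9, 58.9]
orientation: [-0.0, 0.494, 0.87, -0.0]
contact_force: [-0.9, -0.0, 0.5]
gripper_width: 27.5
grasp_force: 0.0
t 7.05 tcp [ 589.1 -296.9   58.9] yaw y 0.5383 tilt [-0. -0. -1.] F [-0.9 -0.   0.5] w 27.5 g 0.0
```

```bash
p="python3 -m pendant"
$p '0 0 0 0;0 0 0 0;0 0 0 0;0 0 0 0;0 0 0 0'
$p '0 0 0 0;0 0 0 0;0 0 -3 0;0 0 -5 0;0 0 -8 0'
$p '0 0 -20 0;0 0 -20 0;0 0 -20 0;0 0 -20 0;0 0 -10 0'
$p '0 0 -5 0;0 0 0 0;0 0 0 0;0 0 0 0;0 0 0 0'
python3 - <<'E'
from h import *
st();o=look(["scene","side","wrist"],[("tin",0),("catch_tab",150),("cover",120)],"d")
print("tin",tri(o["tin"]).round(1))
ims=[cv2.imread(f"pics/d_{c}.png") for c in("side","wrist")]
cv2.imwrite("pics/d.png",cv2.resize(np.hstack(ims),(800,300),interpolation=cv2.INTER_AREA))
E
```

```text
clock: 7.47
eef_pos: [589.1, -297.0, 58.9]
orientation: [-0.0, 0.494, 0.87, -0.0]
contact_force: [-0.1, -1.9, -0.1]
gripper_width: 9.7
grasp_force: 35.0
clock: 7.88
eef_pos: [588.6, -296.6, 74.7]
orientation: [-0.001, 0.494, 0.87, 0.0]
contact_force: [-0.7, 0.2, -4.4]
gripper_width: 10.0
grasp_force: 35.0
clock: 8.3
eef_pos: [589.9, -297.4, 168.1]
orientation: [0.002, 0.494, 0.87, -0.0]
contact_force: [0.7, -0.3, -4.0]
gripper_width: 9.7
grasp_force: 35.0
clock: 8.72
eef_pos: [588.6, -296.7, 168.7]
orientation: [-0.001, 0.494, 0.87, 0.0]
contact_force: [0.6, -0.0, -4.8]
gripper_width: 9.8
grasp_force: 35.0
t 8.72 tcp [ 588.6 -296.7  168.7] yaw y 0.5383 tilt [-0.0016  0.001  -1.    ] F [ 0.6 -0.  -4.8] w 9.8 g 35.0
scene tin 0.61 [203. 213.] [546.6   5.    0. ]
scene catch_tab 0.54 [339.1 208.6] [ 547.  -322.9  150. ]
scene cover 0.68 [334.9 209.5] [ 574.7 -307.4  120. ]
side tin 0.69 [233.7 214.9] [542.4   9.3   0. ]
side catch_tab 0.47 [239.3 224.9] [ 547.3 -333.1  150. ]
side cover 0.66 [262.7 230.5] [ 587.5 -300.7  120. ]
wrist catch_tab 0.93 [183.3 230.2] [ 550.5 -320.2  150. ]
wrist cover 0.87 [251.5 209.8] [ 587.1 -293.2  120. ]
tin [542.6   2.2   3.8]
```

View pics/d.png

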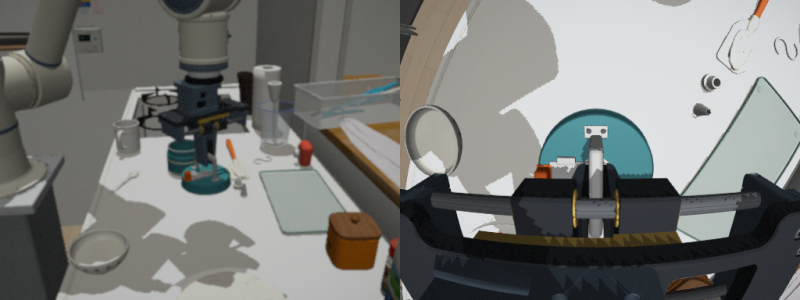

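The set is held level with the inner lid in it (about 4.5 N), and the tin is in view. I'll move to just short of the tin so the wrist camera sees both.

```bash
p="python3 -m pendant"
$p '10 7 0 0;20 14 -5 0;26 18 -5 0;28 20 0 0;28 20 0 0'
$p '28 20 0 0;18 12 0 0;8 6 0 0;0 0 0 0;0 0 0 0'
python3 - <<'E'
from h import *
s,M=st();o=look(["wrist","scene","side"],[("tin",0),("catch_tab",157),("cover",120)],"e")
print("tin",tri(o["tin"]).round(1))
E
```

```text
clock: 9.73
eef_pos: [599.5, -158.6, 180.3]
orientation: [0.0, 0.494, 0.87, 0.0]
contact_force: [0.6, 0.3, -4.6]
gripper_width: 9.9
grasp_force: 35.0
clock: 10.15
eef_pos: [604.5, -94.3, 180.0]
orientation: [0.0, 0.493, 0.87, -0.0]
contact_force: [0.1, 0.4, -3.4]
gripper_width: 9.6
grasp_force: 35.0
t 10.15 tcp [604.5 -94.3 180. ] yaw y 0.5394 tilt [ 2.e-04 -4.e-04 -1.e+00] F [ 0.1  0.4 -3.4] w 9.6 g 35.0
wrist tin 0.7 [249.6  80.2] [545.3   1.5   0. ]
wrist catch_tab 0.78 [181.9 225.2] [ 563.5 -116.4  157. ]
wrist cover 0.78 [249.6 207.9] [602.3 -92.9 120. ]
scene tin 0.73 [206.5 212.6] [551.9  -1.6   0. ]
scene catch_tab 0.55 [255.4 167.6] [ 580.8 -117.2  157. ]
scene cover 0.71 [254.1 174.1] [ 602.5 -103.3  120. ]
side catch_tab 0.66 [245.7 172.8] [ 569.1 -121.1  157. ]
side cover 0.69 [265.5 182.2] [611.8 -86.3 120. ]
tin [547.   -1.4   4. ]
```

View pics/e_wrist.png

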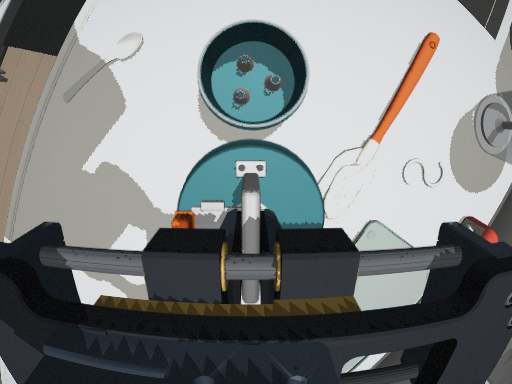

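The image shows the tin rim round (253,75) and the cover below it at (250,215), with its upper arc free. I'll fit both outlines.

```bash
cat >> h.py <<'E'
from scipy.optimize import least_squares
def proj(cam,X,P):
    K=np.array(P["K"]);T=np.array(P["cam_to_world"]);c=(X-T[:3,3])@T[:3,:3]
    if cam=="wrist":
        h=np.hypot(c[:,0],c[:,1]);r=np.arctan2(h,c[:,2]);u=c[:,0]/h*r;v=c[:,1]/h*r
    else: u=c[:,0]/c[:,2];v=c[:,1]/c[:,2]
    return np.c_[K[0,0]*u+K[0,2],K[1,1]*v+K[1,2]]
TIN=[(53,0),(53,58),(49,78)]
COV=[(54.5,0),(53.5,4),(53.5,23)]
def fit(name,cam,prof,z0,xy0,P,keep=lambda c:np.ones(len(c),bool)):
    m=cut_out(name,cam)[0]["mask"].astype(np.uint8)
    c=max(cv2.findContours(m,cv2.RETR_EXTERNAL,cv2.CHAIN_APPROX_NONE)[0],key=len)[:,0].astype(float);c=c[keep(c)]
    a=np.linspace(0,2*np.pi,120)
    def hull(p):
        X=np.vstack([np.c_[p[0]+r*np.cos(a),p[1]+r*np.sin(a),0*a+z+z0] for r,z in prof])
        return cv2.convexHull(proj(cam,X,P).astype(np.float32))
    f=lambda p:[cv2.pointPolygonTest(hull(p),tuple(q),True)-.3 for q in c]
    r=least_squares(f,xy0,loss="soft_l1",diff_step=1e-3)
    return r.x,np.median(np.abs(f(r.x)))
E
python3 - <<'E'
from h import *
s,M=st();P=camera_params("wrist");read_camera("wrist")
t,e=fit("tin","wrist",TIN,0,[545,2],P);print("tin",t,e)
z=s["eef_pos"][2]-58.9
c,e=fit("cover","wrist",COV,z,s["eef_pos"][:2],P,lambda c:(c[:,1]<200));print("cover",c,e,"cover-tcp in tool",M[:,:2].T@np.r_[c-s["eef_pos"][:2],0])
d=M[:,:2].T@np.r_[t-c,0];print("move tool xy",d)
for k in("scene","side"):
    P=camera_params(k);read_camera(k)
    print(k,"tin",fit("tin",k,TIN,0,[545,2],P), "cover",fit("cover",k,COV,z,s["eef_pos"][:2],P,lambda c:c[:,1]>np.median(c[:,1])))
E
```

```text
t 10.75 tcp [604.4 -94.6 179.9] yaw y 0.5381 tilt [-0.  0. -1.] F [-0.5  0.3 -4.1] w 9.8 g 35.0
tin [548.38838179   2.642935  ] 0.3094615868632574
cover [602.58068643 -93.01929545] 0.4584269859778815 cover-tcp in tool [ 2.30093111 -0.79665868]
move tool xy [109.91736042   2.49841708]
scene tin (array([552.59603873,   5.91182666]), np.float64(0.45091525403231475)) cover (array([606.53968818, -92.51344364]), np.float64(0.2324338876704582))
side tin (array([548.23101108,   9.2243213 ]), np.float64(0.4266076970194503)) cover (array([603.86608473, -91.9932998 ]), np.float64(0.46819353385110357))
```

```bash
p="python3 -m pendant"
$p '15 0 0 0;25 1 0 0;30 1 0 0;25 1 0 0;12 0 0 0'
$p '4.5 0 5 0;0 0 5 0;0 0 5 0;0 0 0 0;0 0 0 0'
cat > rel.py <<'E'
from h import *
import sys
s,M=st();z=s["eef_pos"][2]-58.9;off=float(sys.argv[1]) if len(sys.argv)>1 else 0
for k in("scene","side"):
    P=camera_params(k);im=read_camera(k);cv2.imwrite(f"pics/r_{k}.png",im[...,::-1])
    try:
        t=fit("tin",k,[(53,0),(53,58)],0,[548,4],P,lambda c:c[:,1]>np.median(c[:,1]));c=fit("cover",k,COV,z,[548,4],P)
        print(k,"tin",t,"cov",c,"move",M[:,:2].T@np.r_[t[0]-c[0],0])
    except Exception as e: print(k,e)
a=[cv2.imread(f"pics/r_{k}.png")[90:290,120:380] for k in("scene","side")]
cv2.imwrite("pics/r%d.png"%(s["clock"]*100),cv2.resize(np.hstack(a),(780,300)))
print("pics/r%d.png"%(s["clock"]*100))
E
python3 rel.py; cp pics/r[0-9]*.png pics/f.png
```

```text
clock: 11.62
eef_pos: [550.1, 1.5, 179.9]
orientation: [-0.001, 0.493, 0.87, 0.0]
contact_force: [0.2, 0.4, -3.3]
gripper_width: 10.0
grasp_force: 35.0
clock: 12.03
eef_pos: [550.1, 2.1, 164.4]
orientation: [-0.0, 0.494, 0.869, -0.0]
contact_force: [0.4, -0.9, -4.5]
gripper_width: 9.7
grasp_force: 35.0
t 12.03 tcp [550.1   2.1 164.4] yaw y 0.5375 tilt [-7.e-04 -1.e-04 -1.e+00] F [ 0.4 -0.9 -4.5] w 9.7 g 35.0
scene tin (array([553.25537609,   5.79085615]), np.float64(0.4888718016274751)) cov (array([550.81829154,   2.5550502 ]), np.float64(0.5686336180115468)) move [1.53178719 3.75012607]
side list index out of range
pics/r1203.png
```

View pics/f.png

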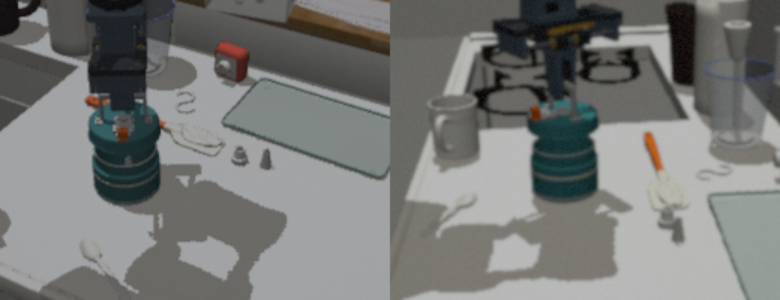

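The set hangs over the tin in both views (scene: cover at about (161,170), tin below; side likewise), close to one axis. I'll measure the lateral offset per camera from the colour edges.

```bash
cat > lat.py <<'E'
from h import *
s,M=st();z=s["eef_pos"][2]-58.9;c0=s["eef_pos"][:2]+M[:2,0]*1.8
a=np.linspace(0,2*np.pi,240);A=[];b=[]
for k in("scene","side"):
    P=camera_params(k);im=read_camera(k).astype(int)
    m=((im[...,1]-im[...,0]>12)&(im[...,2]-im[...,0]>12)).astype(np.uint8)
    m=cv2.morphologyEx(m,cv2.MORPH_CLOSE,np.ones((5,5)))
    off=[]
    for xy,zz,pr in(([549,4.7],0,[(53,0),(53,58)]),(c0,z,[(54,0),(53.5,23)])):
        X=lambda q:np.vstack([np.c_[q[0]+r*np.cos(a),q[1]+r*np.sin(a),0*a+h+zz] for r,h in pr])
        f=lambda q:cv2.fillPoly(np.zeros((384*8,512*8),np.uint8),[np.int32(cv2.convexHull(np.float32(proj(k,X(q),P)))*8)],1)
        right=np.array(P["cam_to_world"])[:2,0];right/=np.linalg.norm(right)
        H=f(xy);H2=f(xy+10*right)
        ctr=proj(k,np.array([[*xy,zz+h] for h in((20,45) if zz==0 else (6,17))]),P)
        d=[]
        # rows where both sides are silhouettes of the cylinder wall
        v0,v1=sorted(ctr[:,1]);
        for v in range(int(np.ceil(v0)),int(v1)+1):
            L=np.flatnonzero(m[v]);L=L[abs(L-ctr[0,0])<60];
            if len(L)<20: continue
            e=np.flatnonzero(H[v*8+4])/8;e2=np.flatnonzero(H2[v*8+4])/8
            g=((e2[0]+e2[-1])-(e[0]+e[-1]))/20
            d.append([((L[0]-e[0]))/g,(L[-1]+1-e[-1])/g])
        d=np.array(d);md=np.median(d,0);print(k,"L/R residual mm",md.round(1),len(d));off.append(md.mean())
    t=np.array([549,4.7])@right+off[0];c=c0@right+off[1]
    print(k,"tin-cover along right:",round(t-c,2));A.append(right);b.append(t-c)
w=np.linalg.solve(A,b);print("world",w,"tool",M[:2,:2].T@w)
E
python3 lat.py
```

```text
t 12.33 tcp [550.    2.6 165. ] yaw y 0.5381 tilt [ 2.e-04 -0.e+00 -1.e+00] F [-0.4  0.6 -3.2] w 9.7 g 35.0
scene L/R residual mm [ 5.4 -3. ] 8
scene L/R residual mm [3.5 2.3] 4
scene tin-cover along right: -2.2
side L/R residual mm [ 8.4 -3.5] 10
side L/R residual mm [26.9 -0.3] 4
side tin-cover along right: -11.01
world [-11.33637416  -3.56062304] tool [  2.7521586  -11.55928346]
```

```bash
sed -i 's/^    m=((im.*$/    m=((im[...,2]-im[...,0]>0.18*im[...,2]+2)\&(im[...,1]-im[...,0]>0.15*im[...,1]+1)).astype(np.uint8)/' lat.py; python3 lat.py; python3 - <<'E'
from h import *
a=[]
for k,(x,y) in(("scene",(155,140)),("side",(190,140))):
    a.append(cv2.resize(read_camera(k)[y:y+100,x:x+100,::-1],(400,400),interpolation=cv2.INTER_NEAREST))
cv2.imwrite("pics/g.png",np.clip(np.hstack(a)*1.6,0,255))
E
```

```text
t 12.43 tcp [550.    2.7 165. ] yaw y 0.5382 tilt [ 2.e-04 -0.e+00 -1.e+00] F [ 0.1  0.4 -3.9] w 9.7 g 35.0
scene L/R residual mm [5.4 1.8] 8
scene L/R residual mm [3.8 1.3] 4
scene tin-cover along right: 0.68
side L/R residual mm [ 6.  -3.5] 10
side L/R residual mm [ 2.8 -0.1] 4
side tin-cover along right: -0.13
world [-0.20702873 -0.88347081] tool [-0.6524539  -0.63062308][ WARN:0@1.132] global loadsave.cpp:1063 imwrite_ Unsupported depth image for selected encoder is fallbacked to CV_8U.
```

View pics/g.png

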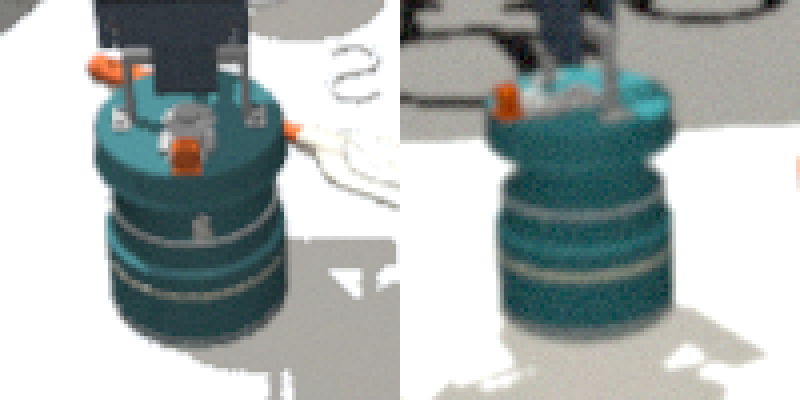

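Both views show the cover coaxial with the tin within about 1 mm. I'll lower it gently.

```bash
p="python3 -m pendant"
$p '0 0 6 0;0 0 7 0;0 0 6 0;0 0 4 0;0 0 0 0'
$p '0 0 2 0;0 0 2 0;0 0 1 0;0 0 1 0;0 0 0 0' | grep -E "pos|force"
```

```text
clock: 13.05
eef_pos: [549.2, 2.9, 140.6]
orientation: [-0.001, 0.494, 0.87, -0.0]
contact_force: [-0.7, -0.6, -4.3]
gripper_width: 9.5
grasp_force: 35.0
eef_pos: [549.9, 2.8, 135.9]
contact_force: [0.3, 0.3, -4.5]
grasp_force: 35.0
```

```bash
p="python3 -m pendant"
$p '0 0 1 0;0 0 1 0;0 0 1 0;0 0 1 0;0 0 0 0' | grep -E "pos|force"; python3 lat.py
```

```text
eef_pos: [549.8, 2.8, 131.7]
contact_force: [0.0, -0.6, -4.6]
grasp_force: 35.0
t 13.88 tcp [549.8   2.8 131.7] yaw y 0.5383 tilt [-2.e-04  0.e+00 -1.e+00] F [ 0.  -0.6 -4.6] w 9.7 g 35.0
scene L/R residual mm [5.4 1.8] 8
scene L/R residual mm [3.5 1.9] 4
scene tin-cover along right: 0.68
side L/R residual mm [ 6.1 -3.5] 10
side L/R residual mm [29.  -0.9] 5
side tin-cover along right: -12.65
world [-13.33946625  -7.90010777] tool [  0.05621227 -15.50322207]
```

```bash
p="python3 -m pendant"
$p '0 0 1 0;0 0 1 0;0 0 1 0;0 0 1 0;0 0 0 0' | grep -E "pos|contact"
$p '0 0 1 0;0 0 1 0;0 0 0.5 0;0 0 0 0;0 0 0 0' | grep -E "pos|contact"
```

```text
eef_pos: [549.8, 2.8, 127.7]
contact_force: [0.2, 0.2, -3.6]
eef_pos: [549.8, 2.8, 125.4]
contact_force: [0.2, -0.8, -4.5]
```

```bash
p="python3 -m pendant"
$p '0 0 1 0;0 0 1 0;0 0 1 0;0 0 0 0;0 0 0 0' | grep -E "pos|contact"
$p '0 0 0.7 0;0 0 0.7 0;0 0 0 0;0 0 0 0;0 0 0 0' | grep -E "pos|contact"
```

```text
eef_pos: [549.8, 2.8, 122.3]
contact_force: [0.5, -0.2, -3.9]
eef_pos: [549.9, 2.8, 121.0]
contact_force: [0.8, -0.2, -4.4]
```

```bash
p="python3 -m pendant"
$p '0 0 0.5 0;0 0 0.5 0;0 0 0 0;0 0 0 0;0 0 0 0' | grep -E "pos|contact"
$p '0 0 0.5 0;0 0 0.5 0;0 0 0 0;0 0 0 0;0 0 0 0' | grep -E "pos|contact"
```

```text
eef_pos: [549.9, 2.8, 120.1]
contact_force: [-0.1, -0.3, -2.9]
eef_pos: [550.0, 2.8, 119.5]
contact_force: [-2.6, -0.1, 5.4]
```

Seated: z is at the expected height and the load is taken up. I'll release, rise and turn 90° for the tab.

```bash
p="python3 -m pendant"
$p '0 0 -0.3 0;0 0 0 0;0 0 0 0;0 0 0 0;0 0 0 0' -0.3 | grep -E "pos|contact|width"
$p '0 0 0 0;0 0 0 0;0 0 0 0;0 0 0 0;0 0 0 0' | grep -E "pos|contact|width"
$p '0 0 -5 0;0 0 -10 0;0 0 -15 0;0 0 -15 0;0 0 -15 0' | grep -E "pos|contact|width"
$p '0 0 0 -6;0 0 0 -6;0 0 0 -6;0 0 0 -6;0 0 0 -6' | grep -E "pos|contact|width"
$p '0 0 0 -6;0 0 0 -6;0 0 0 -6;0 0 0 -6;0 0 0 -6' | grep -E "pos|contact|width"
$p '0 0 0 -6;0 0 0 -6;0 0 0 -6;0 0 0 -6;0 0 0 -6' | grep -E "pos|contact|width"
$p '10 0 0 0;20 0 0 0;22 -2 0 0;0 0 0 0;0 0 0 0' | grep -E "pos|contact|width"
python3 - <<'E'
from h import *
s,M=st();o=look(["wrist","scene","side"],[("catch_tab",94.5),("cover_handle",128.5),("cover",60.5),("tin",0)],"t")
for n in o:
    if len(o[n])>1: print(n,tri(o[n]).round(1))
E
```

```text
eef_pos: [549.9, 2.8, 119.3]
contact_force: [0.6, 0.5, 0.0]
gripper_width: 40.1
eef_pos: [549.9, 2.8, 119.3]
contact_force: [0.2, -0.6, 0.6]
gripper_width: 59.5
eef_pos: [549.9, 2.8, 180.9]
contact_force: [0.6, 0.4, -0.8]
gripper_width: 59.3
eef_pos: [550.1, 2.8, 180.4]
contact_force: [-0.3, 0.3, -0.0]
gripper_width: 59.4
eef_pos: [550.0, 2.8, 180.3]
contact_force: [-0.3, 0.5, 0.4]
gripper_width: 59.1
eef_pos: [550.0, 2.8, 180.3]
contact_force: [0.3, -0.5, -0.3]
gripper_width: 59.0
eef_pos: [505.4, -26.2, 180.0]
contact_force: [1.2, -0.0, -0.0]
gripper_width: 59.6
t 19.4 tcp [505.4 -26.2 180. ] yaw y 2.1048 tilt [ 3.e-04 -1.e-04 -1.e+00] F [ 1.2 -0.  -0. ] w 59.6 g 0.0
wrist catch_tab 0.56 [253.5 208.6] [509.3 -19.9  94.5]
wrist cover_handle 0.94 [255.7 276.8] [549.7   6.  128.5]
wrist cover 0.7 [251.3 240.2] [549.3   1.7  60.5]
scene catch_tab 0.66 [204.9 191.5] [521.8 -21.1  94.5]
scene cover_handle 0.9 [201.8 168.6] [553.7   5.3 128.5]
scene cover 0.71 [204.4 194.3] [547.4  -1.8  60.5]
scene tin 0.83 [203.6 212.8] [547.9   4.1  -0. ]
side catch_tab 0.54 [216.7 183.1] [507.3 -16.1  94.5]
side cover_handle 0.74 [234.  165.3] [548.2   2.2 128.5]
side cover 0.95 [238.  190.9] [555.1  12.3  60.5]
side tin 0.61 [235.5 218.8] [546.  -11.9   0. ]
catch_tab [509.4 -24.5 100.6]
cover_handle [549.5   4.3 129.4]
cover [551.3   1.5  61. ]
tin [548.1   4.3  -4.9]
```

View pics/t_wrist.png

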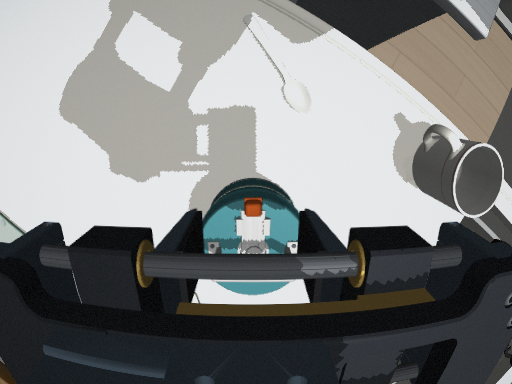

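The tab shows at (253,208), just short of the jaws, with the cover level on the tin. I'll centre on it and lower.

```bash
p="python3 -m pendant"
$p '0 3.5 10 0;0 0 20 0;0 0 20 0;0 0 15 0;0 0 5 0' 0.3 8 | grep -E "pos|contact|width"
$p '0 0 2 0;0 0 0 0;0 0 0 0;0 0 0 0;0 0 0 0' | grep -E "pos|contact|width"
python3 - <<'E'
from h import *
s,M=st();o=look(["wrist"],[("catch_tab",94.5),("cover_handle",128.5)],"u")
for n in o: print(n,(M[:,:2].T@((lambda r:r[0]+r[1]*((94.5 if n=="catch_tab" else 128.5)-r[0][2])/r[1][2])(o[n][0])-s["eef_pos"])).round(1))
cv2.imwrite("pics/u.png",cv2.resize(cv2.imread("pics/u_wrist.png")[160:310,150:350],(800,600)))
E
```

```text
eef_pos: [503.5, -22.4, 107.5]
contact_force: [-1.2, -0.4, -0.8]
gripper_width: 32.3
eef_pos: [504.9, -22.6, 108.0]
contact_force: [0.1, 0.5, -0.3]
gripper_width: 31.9
t 20.98 tcp [504.9 -22.6 108. ] yaw y 2.1092 tilt [ 1.3e-03 -2.0e-04 -1.0e+00] F [ 0.1  0.5 -0.3] w 31.9 g 0.0
wrist catch_tab 0.89 [248.5 242.9] [510.2 -20.   94.5]
catch_tab [-5.9 -0.5]Traceback (most recent call last):
  File "<stdin>", line 3, in <module>
IndexError: list index out of range
```

```bash
p="python3 -m pendant"
$p '0 0 4 0;0 0 3 0;0 -0.4 1 0;0 0 0 0;0 0 0 0' | grep -E "pos|contact|width"
$p '0 0 0 0;0 0 0 0;0 0 0 0;0 0 0 0;0 0 0 0' 1 12| grep -E "pos|force|width"
$p '0 0 0 0;0 0 0 0;0 0 0 0;0 0 0 0;0 0 0 0' | grep -E "pos|force|width"
```

```text
eef_pos: [504.5, -22.9, 99.1]
contact_force: [1.4, 0.2, -0.4]
gripper_width: 31.9
eef_pos: [504.7, -22.9, 99.4]
contact_force: [0.3, 0.1, -0.5]
gripper_width: 13.9
grasp_force: 12.0
eef_pos: [504.7, -22.9, 99.4]
contact_force: [-1.0, -1.1, 1.2]
gripper_width: 14.0
grasp_force: 12.0
```

```bash
p="python3 -m pendant"
$p '1 0 0 0;2 0 0 0;2 0 0 0;2 0 0 0;2 0 0 0' | grep -E "pos|contact|width"
$p '2 0 0 0;2 0 0 0;2 0 0 0;1 0 0 0;0 0 0 0' | grep -E "pos|contact|width"
python3 -c "
from h import *
st();look(['wrist','scene','side'],[('catch_tab',94.5),('cover_handle',128.5),('tin',0)])"
```

```text
eef_pos: [496.7, -27.6, 99.4]
contact_force: [1.1, 1.1, 0.9]
gripper_width: 14.0
eef_pos: [490.6, -31.2, 99.3]
contact_force: [-0.5, -0.8, 1.6]
gripper_width: 13.6
t 23.22 tcp [490.6 -31.2  99.3] yaw y 2.109 tilt [-4.e-04 -0.e+00 -1.e+00] F [-0.5 -0.8  1.6] w 13.6 g 12.0
scene catch_tab 0.54 [202.8 198.2] [499.6 -29.6  94.5]
scene cover_handle 0.74 [200.3 168.8] [551.4   7.9 128.5]
scene tin 0.73 [204.7 212.4] [550.4   2.6   0. ]
side catch_tab 0.41 [210.7 185.1] [493.9 -26.2  94.5]
side cover_handle 0.85 [235.  165.5] [550.4   0.6 128.5]
side tin 0.92 [237.  215.8] [550.1   3.5   0. ]
```

Moved 16.4 mm with the handle still in place, so I'll creep on to the end stop.

```bash
p="python3 -m pendant"
$p '1 0 0 0;1 0 0 0;0.7 0 0 0;0 0 0 0;0 0 0 0' | grep -E "pos|contact|width"
$p '0.5 0 0 0;0.5 0 0 0;0 0 0 0;0 0 0 0;0 0 0 0' | grep -E "pos|contact|width"
```

```text
eef_pos: [488.5, -32.5, 99.3]
contact_force: [-1.0, 0.5, 0.8]
gripper_width: 14.0
eef_pos: [487.7, -33.0, 99.3]
contact_force: [0.3, 0.4, 1.5]
gripper_width: 13.5
```

```bash
p="python3 -m pendant"
$p '0.4 0 0 0;0.3 0 0 0;0 0 0 0;0 0 0 0;0 0 0 0' | grep -E "pos|contact|width"
$p '0.4 0 0 0;0.3 0 0 0;0 0 0 0;0 0 0 0;0 0 0 0' | grep -E "pos|contact|width"
```

```text
eef_pos: [487.1, -33.4, 99.3]
contact_force: [0.8, 0.6, 3.0]
gripper_width: 13.8
eef_pos: [486.7, -33.8, 99.3]
contact_force: [2.8, 0.5, 1.1]
gripper_width: 14.1
```

```bash
p="python3 -m pendant"
$p '0.4 0 0 0;0 0 0 0;0 0 0 0;0 0 0 0;0 0 0 0' | grep -E "pos|contact|width"
python3 -c "
from h import *
for i in range(3):st()
look(['scene','side'],[('catch_tab',94.5),('cover_handle',128.5),('tin',0)])"
```

```text
eef_pos: [486.2, -33.9, 99.3]
contact_force: [3.3, 0.3, 0.7]
gripper_width: 14.1
t 25.9 tcp [486.2 -33.9  99.3] yaw y 2.1091 tilt [ 0. -0. -1.] F [3.3 0.3 0.7] w 14.1 g 12.0
t 25.9 tcp [486.2 -33.9  99.3] yaw y 2.1091 tilt [ 0. -0. -1.] F [3.3 0.3 0.7] w 14.1 g 12.0
t 25.9 tcp [486.2 -33.9  99.3] yaw y 2.1091 tilt [ 0. -0. -1.] F [3.3 0.3 0.7] w 14.1 g 12.0
scene catch_tab 0.48 [202.3 199.8] [494.4 -31.6  94.5]
scene cover_handle 0.83 [200.7 172. ] [5.416e+02 5.000e-01 1.285e+02]
scene tin 0.8 [201.  213.5] [542.7   8.3   0. ]
side catch_tab 0.57 [209.2 187. ] [490.7 -36.7  94.5]
side cover_handle 0.55 [231.7 162.2] [543.6  23.4 128.5]
side tin 0.76 [234.9 215.5] [545.2   5.7   0. ]
```

```bash
p="python3 -m pendant"
$p '0 0 0 0;0 0 0 0;0 0 0 0;0 0 0 0;0 0 0 0' 0.2 | grep -E "pos|contact|width"
$p '0 0 -8 0;0 0 -15 0;0 0 -20 0;0 0 -20 0;0 0 -20 0' | grep -E "pos|contact|width"
$p '0 0 0 0;0 0 0 0;0 0 0 0;0 0 0 0;0 0 0 0' | grep -E "pos|contact|width"
python3 - <<'E'
from h import *
s,M=st();o=look(["wrist","scene","side"],[("catch_tab",94.5),("cover_handle",128.5),("cover",60.5),("tin",0)],"v")
P=camera_params("wrist")
read_camera("wrist")
try: print("cover fit",fit("cover","wrist",COV,60.5,[549,4],P))
except Exception as e: print(e)
try: print("tin fit",[fit("tin",k,[(53,0),(53,58)],0,[548,4],camera_params(k),lambda c:c[:,1]>np.median(c[:,1])) for k in("scene","side")])
except Exception as e: print(e)
E
```

```text
eef_pos: [486.0, -33.9, 99.2]
contact_force: [1.5, 0.1, 0.3]
gripper_width: 36.1
eef_pos: [486.0, -33.9, 183.8]
contact_force: [0.9, -0.2, 0.3]
gripper_width: 36.2
eef_pos: [485.8, -33.9, 181.7]
contact_force: [-0.4, 0.6, -0.3]
gripper_width: 36.7
t 27.55 tcp [485.8 -33.9 181.7] yaw y 2.1091 tilt [-1.4e-03  2.0e-04 -1.0e+00] F [-0.4  0.6 -0.3] w 36.7 g 0.0
wrist catch_tab 0.78 [252.4 208.7] [490.5 -28.   94.5]
wrist cover_handle 0.73 [252.6 291.4] [544.6   4.5 128.5]
wrist cover 0.89 [249.9 256.2] [546.7   3.   60.5]
scene catch_tab 0.42 [202.5 198.4] [498.7 -29.4  94.5]
scene cover_handle 0.64 [201.9 173. ] [539.7  -3.8 128.5]
scene cover 0.83 [202.7 190.6] [557.2   9.1  60.5]
scene tin 0.97 [206.5 213. ] [550.6  -2.4   0. ]
side catch_tab 0.45 [207.8 184.9] [487.4 -24.2  94.5]
side cover_handle 0.63 [231.6 168.3] [542.3 -16.3 128.5]
side cover 0.63 [236.5 189. ] [552.   24.   60.5]
side tin 0.85 [235.7 213.4] [547.5  16.8   0. ]
cover fit (array([548.96372657,   4.282203  ]), np.float64(13.382980753456305))
tin fit [(array([553.89834245,   6.56051374]), np.float64(0.2818899937211297)), (array([548.47638834,  10.82697583]), np.float64(0.23288611050674307))]
```

View pics/v_wrist.png

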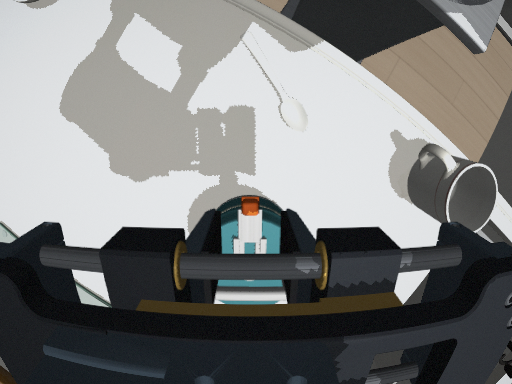

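The catch reads clearly further out, and the tin hasn't moved. The handle is partly behind the gripper rail, so I'll get a cleaner view to confirm the end stop.

```bash
p="python3 -m pendant"
$p '-12 0 -20 0;-13 0 -25 0;0 0 -15 0;0 0 0 0;0 0 0 0' -1 | grep -E "pos|contact|width"
$p '0 0 0 0;0 0 0 0;0 0 0 0;0 0 0 0;0 0 0 0' | grep -E "pos|contact|width"
python3 - <<'E'
from h import *
for i in range(2):
    s,M=st();o=look(["wrist"],[("catch_tab",94.5),("cover_handle",128.5)],"w")
P=camera_params("wrist")
try:
    print(fit("cover","wrist",COV,60.5,[549,4],P,lambda c:c[:,1]<235))
except Exception as e: print(e)
# orange centroid
im=cv2.imread("pics/w_wrist.png").astype(int)
m=(im[...,2]>150)&(im[...,2]-im[...,0]>90)&(im[...,1]<130);m[:150]=0;m[:,:200]=0;m[:,300:]=0
y,x=np.nonzero(m);print(x.min(),x.max(),y.min(),y.max())
pr=[proj("wrist",np.array([[549-.8607*d,4.3-.509*d,102]]),P).round(1).tolist() for d in(39+2,51+2,39+20,51+20,39+22,51+22)];print(pr)
cv2.imwrite("pics/w.png",cv2.resize(cv2.imread("pics/w_wrist.png")[170:290,170:330],(800,600)))
E
```

```text
eef_pos: [507.9, -21.1, 242.7]
contact_force: [-1.0, 0.2, -0.4]
gripper_width: 67.0
eef_pos: [507.4, -21.1, 241.9]
contact_force: [0.4, -0.0, 0.1]
gripper_width: 91.2
t 29.33 tcp [507.4 -21.1 241.9] yaw y 2.109 tilt [-7.e-04  1.e-04 -1.e+00] F [ 0.4 -0.   0.1] w 91.2 g 0.0
wrist cover_handle 0.82 [249.  238.4] [548.2   2.5 128.5]
t 29.48 tcp [507.6 -21.1 242.2] yaw y 2.1091 tilt [-2.e-04  0.e+00 -1.e+00] F [-0.2  0.  -0.6] w 91.5 g 0.0
wrist catch_tab 0.82 [251.9 168.1] [491.3 -28.2  94.5]
wrist cover_handle 0.57 [252.7 238.4] [546.7   5.8 128.5]
(array([546.59635584,   1.55198521]), np.float64(1.020144608381172))
208 257 159 307
[[[250.4, 193.1]], [[250.5, 181.9]], [[250.5, 176.2]], [[250.6, 164.7]], [[250.5, 174.3]], [[250.6, 162.8]]]
```

View pics/w.png

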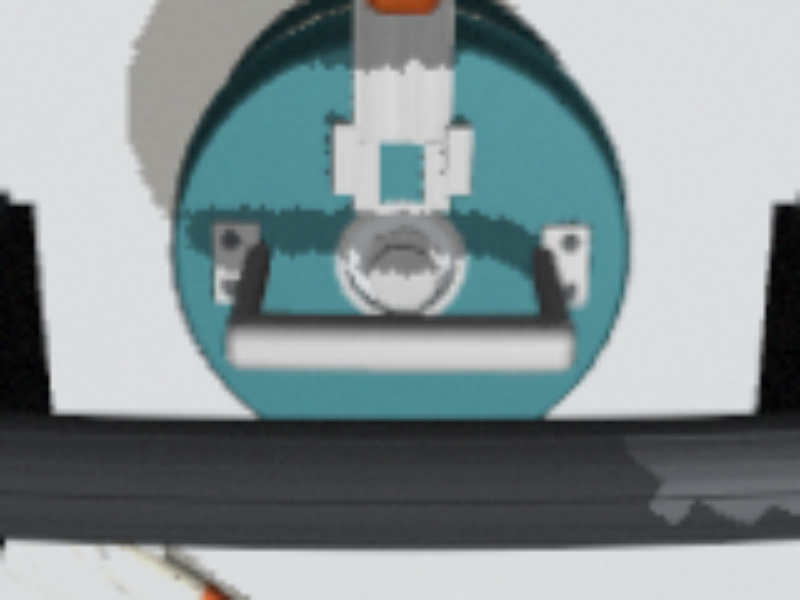

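The crop shows the fork drawn clear of the stud head (crop (400,265)) and the tab at the top edge. I'll work out the catch travel from edges in this one image.

```bash
python3 - <<'E'
from h import *
P=camera_params("wrist")
ax=np.array([-.8607,-.509])
def row(x,z): return proj("wrist",np.array([[*(np.array([549,4.3])+ax*x),60.5+z]]),P)[0,1]
inv=lambda r,z:float(np.interp(-r,*zip(*sorted([(-row(x,z),x) for x in np.arange(-20,90,.5)]))))
c=lambda v:170+v/5
im=cv2.imread("pics/w_wrist.png").astype(int)
col=im[150:185,246:258].mean(1);print([(150+i,v.round().tolist()) for i,v in enumerate(col) if 5<i<26])
print("bar top face far/near x:",inv(c(322),74),inv(c(370),74),"or bottom",inv(c(370),62))
print("plates",inv(c(225),24),inv(c(305),24)," guide ends",inv(c(122),29),inv(c(195),29))
print("fork slot end",inv(c(143),26),inv(c(205),26),"stud c",inv(c(265),31))
print("tab outer/inner per row",[(r,round(inv(r,41.5),1),round(inv(r,26),1)) for r in(158,159,160,161,171,172,173)])
E
```

```text
[(156, [213.0, 212.0, 210.0]), (157, [201.0, 202.0, 200.0]), (158, [80.0, 97.0, 129.0]), (159, [33.0, 70.0, 148.0]), (160, [16.0, 38.0, 85.0]), (161, [13.0, 36.0, 82.0]), (162, [22.0, 58.0, 133.0]), (163, [31.0, 70.0, 152.0]), (164, [36.0, 78.0, 164.0]), (165, [34.0, 75.0, 159.0]), (166, [31.0, 72.0, 156.0]), (167, [29.0, 70.0, 155.0]), (168, [28.0, 68.0, 153.0]), (169, [28.0, 69.0, 152.0]), (170, [31.0, 71.0, 155.0]), (171, [31.0, 68.0, 143.0]), (172, [57.0, 75.0, 126.0]), (173, [127.0, 127.0, 127.0]), (174, [127.0, 127.0, 127.0]), (175, [127.0, 127.0, 127.0])]
bar top face far/near x: 8.071092464765618 -2.296813787239723 or bottom -7.909467162323735
plates 10.506742438233768 -9.099979394733577  guide ends 36.07895725997839 19.317740054878566
fork slot end 30.42955894207053 15.965150729586782 stud c 3.494569961109351
tab outer/inner per row [(158, 78.0, 75.7), (159, 76.9, 74.6), (160, 75.9, 73.5), (161, 74.9, 72.4), (171, 64.5, 61.5), (172, 63.4, 60.4), (173, 62.4, 59.3)]
```

The geometry puts the catch at about 22 mm, and it matched a force rise above sliding friction, so it's at its end stop. I'll turn back and regrasp the handle.

```bash
p="python3 -m pendant"
$p '-15 1 0 6;-10 0 0 0;-10 0 0 0;-11 0 0 0;0 0 0 0' | grep -E "pos|contact|width"
$p '0 0 0 6;0 0 0 6;0 0 0 6;0 0 0 6;0 0 0 6' | grep -E "pos|contact|width"
$p '0 0 0 6;0 0 0 6;0 0 0 6;0 0 0 6;0 0 0 6' | grep -E "pos|contact|width"
$p '0 0 0 6;0 0 0 6;0 0 0 6;0 0 0 6;0 0 0 0' | grep -E "pos|contact|width"
python3 - <<'E'
from h import *
s,M=st();o=look(["wrist"],[("cover_handle",128.5),("catch_tab",94.5)],"x")
for n,z in(("cover_handle",128.5),("catch_tab",94.5)):
    if o[n]:
        r=o[n][0];X=r[0]+r[1]*(z-r[0][2])/r[1][2];print(n,(M[:,:2].T@(X-s["eef_pos"])).round(1))
E
```

```text
eef_pos: [550.0, 1.2, 242.2]
contact_force: [-0.1, 0.4, -0.1]
gripper_width: 91.2
eef_pos: [548.1, 0.4, 242.2]
contact_force: [0.1, 0.6, 0.4]
gripper_width: 91.3
eef_pos: [548.0, 0.4, 242.2]
contact_force: [-0.0, 0.4, 0.8]
gripper_width: 91.1
eef_pos: [548.1, 0.4, 242.2]
contact_force: [-0.3, -0.4, 0.6]
gripper_width: 91.5
t 31.35 tcp [5.481e+02 4.000e-01 2.422e+02] yaw y 0.5344 tilt [-3.e-04 -1.e-04 -1.e+00] F [-0.3 -0.4  0.6] w 91.5 g 0.0
wrist cover_handle 0.81 [253.7 191.8] [549.7   2.4 128.5]
wrist catch_tab 0.63 [191.6 180.9] [491.1 -28.8  94.5]
cover_handle [0.9 2.5]
catch_tab [  3.8 -63.9]
```

```bash
p="python3 -m pendant"
$p '2 1.7 25 0;0 0 30 0;0 0 25 0;0 0 10 0;0 0 0 0' -0.3 | grep -E "pos|contact|width"
python3 - <<'E'
from h import *
s,M=st();o=look(["wrist"],[("cover_handle",128.5),("catch_tab",94.5)],"y")
for n,z in(("cover_handle",128.5),("catch_tab",94.5)):
    if o[n]:
        r=o[n][0];X=r[0]+r[1]*(z-r[0][2])/r[1][2];print(n,(M[:,:2].T@(X-s["eef_pos"])).round(1))
cv2.imwrite("pics/y.png",cv2.resize(cv2.imread("pics/y_wrist.png")[130:310,130:370],(800,600)))
E
```

```text
eef_pos: [547.3, 3.2, 150.4]
contact_force: [0.3, -0.2, 0.5]
gripper_width: 61.0
t 31.92 tcp [547.3   3.2 150.4] yaw y 0.5406 tilt [-4.e-03  4.e-04 -1.e+00] F [ 0.3 -0.2  0.5] w 61.0 g 0.0
wrist cover_handle 0.68 [251.3 229.8] [547.4   2.9 128.5]
wrist catch_tab 0.74 [170.3 213.2] [493.1 -30.5  94.5]
cover_handle [-0.3  0. ]
catch_tab [ -1.1 -63.6]
```

View pics/y.png

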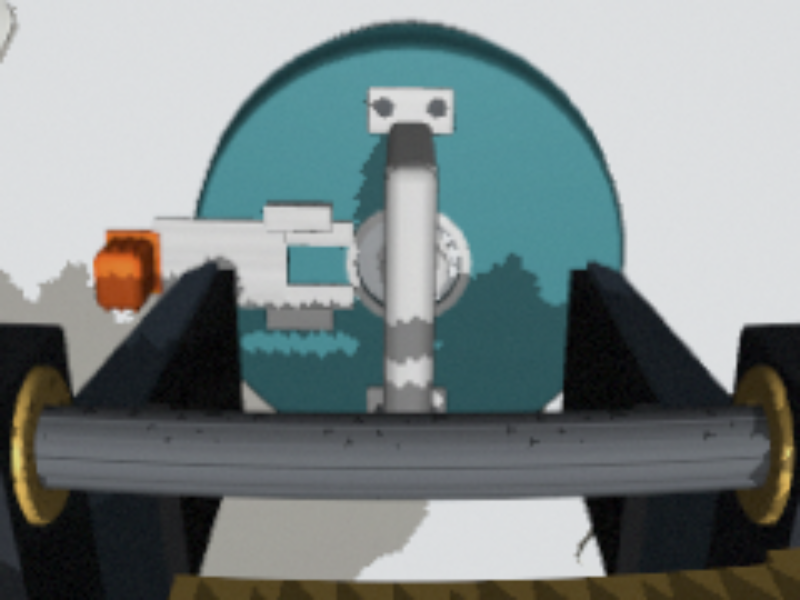

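The crop shows the fork clear outside the centre hole (its end is at crop (353,265)), and the bar is about 1.5 mm right of the jaw centre. I'll correct, lower and grip lightly first.

```bash
p="python3 -m pendant"
$p '0 1 10 0;0 0 12 0;0 0 6 0;0 0 2 0;0 0 0 0' | grep -E "pos|contact|width"
$p '0 0 0 0;0 0 0 0;0 0 0 0;0 0 0 0;0 0 0 0' 0.6 | grep -E "pos|contact|width"
python3 - <<'E'
from h import *
s,M=st();look(["wrist"],[("cover_handle",128.5)],"z")
im=cv2.imread("pics/z_wrist.png");g=cv2.cvtColor(im,cv2.COLOR_BGR2GRAY)
for r in (215,222,230): print(r,g[r,222:282].tolist())
E
```

```text
eef_pos: [549.4, 3.6, 122.2]
contact_force: [-0.1, -0.5, 0.2]
gripper_width: 59.1
eef_pos: [549.6, 3.6, 122.5]
contact_force: [-0.1, 0.5, 0.6]
gripper_width: 28.8
t 32.9 tcp [549.6   3.6 122.5] yaw y 0.5384 tilt [ 4.e-04 -1.e-04 -1.e+00] F [-0.1  0.5  0.6] w 28.8 g 0.0
wrist cover_handle 0.61 [250.7 249.4] [549.7   2.5 128.5]
215 [12, 15, 12, 15, 41, 120, 132, 185, 203, 197, 140, 142, 144, 145, 145, 143, 145, 126, 92, 135, 159, 174, 188, 201, 205, 205, 207, 208, 207, 207, 207, 204, 194, 182, 172, 149, 95, 79, 118, 123, 123, 133, 141, 144, 134, 129, 128, 120, 78, 73, 75, 72, 61, 10, 16, 15, 10, 10, 10, 24]
222 [16, 12, 15, 9, 17, 65, 128, 181, 200, 191, 101, 144, 142, 141, 143, 145, 146, 138, 89, 135, 158, 174, 188, 202, 203, 206, 209, 207, 208, 207, 208, 204, 195, 182, 169, 144, 104, 122, 120, 116, 116, 147, 144, 131, 96, 127, 125, 119, 100, 71, 73, 71, 43, 7, 11, 5, 11, 10, 9, 12]
230 [14, 9, 9, 4, 10, 67, 121, 121, 115, 74, 112, 118, 118, 97, 56, 76, 123, 134, 83, 93, 104, 110, 131, 180, 186, 205, 203, 176, 126, 140, 185, 186, 191, 180, 159, 86, 88, 121, 95, 64, 58, 98, 121, 122, 115, 90, 71, 71, 74, 72, 75, 65, 42, 13, 4, 12, 5, 11, 6, 12]
```

```bash
p="python3 -m pendant"
$p '0 -0.9 3 0;0 0 0 0;0 0 0 0;0 0 0 0;0 0 0 0' 1 6 | grep -E "pos|force|width"
$p '0 0 0 0;0 0 0 0;0 0 0 0;0 0 0 0;0 0 0 0' | grep -E "pos|force|width"
```

```text
eef_pos: [548.5, 3.1, 119.1]
contact_force: [0.2, 0.1, -4.0]
gripper_width: 9.9
grasp_force: 6.0
eef_pos: [548.7, 3.1, 119.3]
contact_force: [0.6, -0.2, -3.2]
gripper_width: 10.0
grasp_force: 6.0
```

```bash
p="python3 -m pendant"
$p '0 0 0 0;0 0 0 0;0 0 -0.5 0;0 0 -0.5 0;0 0 0 0' 1 30 | grep -E "pos|force|width"
$p '0 0.4 -0.5 0;0 0.4 -0.5 0;0 0 0 0;0 0 0 0;0 0 0 0' | grep -E "pos|force|width"
$p '0 0 -1 0;0 0 -1 0;0 0 -1 0;0 0 0 0;0 0 0 0' | grep -E "pos|force|width"
```

```text
eef_pos: [548.8, 3.1, 120.5]
contact_force: [-0.9, 0.8, -3.3]
gripper_width: 9.8
grasp_force: 30.0
eef_pos: [549.4, 3.5, 121.3]
contact_force: [1.0, 1.0, -3.8]
gripper_width: 9.6
grasp_force: 30.0
eef_pos: [549.4, 3.5, 124.4]
contact_force: [0.0, 0.3, -3.8]
gripper_width: 9.5
grasp_force: 30.0
```

```bash
p="python3 -m pendant"
for i in 1 2; do :; done
$p '0 0 -1 0;0 0 -1 0;0 0 0 0;0 0 0 0;0 0 0 0' | grep -E "pos|contact"
python3 - <<'E'
from h import *
f=[]
for i in range(14):
    read_camera("side");f.append(get_state()["contact_force"])
print(np.mean(f,0),np.std(f,0)/14**.5)
E
```

```text
eef_pos: [549.4, 3.5, 126.3]
contact_force: [0.2, -0.2, -3.5]
[-0.05806286  0.01422178 -3.10465226] [0.08251842 0.12159451 0.10855063]
```

The load is 3.1 N, so only the cover is being lifted. I'll go up slowly past the rim, then to 10 cm clear.

```bash
p="python3 -m pendant"
$p '0 0 -2 0;0 0 -3 0;0 0 -3 0;0 0 -4 0;0 0 -5 0' | grep -E "pos|contact"
$p '0 0 -8 0;0 0 -10 0;0 0 -12 0;0 0 -12 0;0 0 -12 0' | grep -E "pos|contact"
$p '0 0 -12 0;0 0 -12 0;0 0 -8 0;0 0 -5 0;0 0 -2 0' | grep -E "pos|contact"
$p '0 0 0 0;0 0 0 0;0 0 0 0;0 0 0 0;0 0 0 0'
python3 - <<'E'
from h import *
s,M=st();f=[];a=[]
for k,(x,y) in(("scene",(130,100)),("side",(165,100))):
    a.append(cv2.resize(read_camera(k)[y:y+150,x:x+130,::-1],(400,461)))
cv2.imwrite("pics/end.png",np.clip(np.hstack(a)*1.5,0,255).astype(np.uint8))
for i in range(5): read_camera("side");f.append(get_state()["contact_force"])
print(np.mean(f,0))
E
```

```text
eef_pos: [549.3, 3.5, 143.7]
contact_force: [0.0, 0.7, -3.8]
eef_pos: [549.5, 3.5, 198.9]
contact_force: [0.3, 0.0, -2.5]
eef_pos: [549.6, 3.5, 237.3]
contact_force: [0.2, -0.3, -2.7]
clock: 37.87
eef_pos: [549.2, 3.5, 235.9]
orientation: [-0.0, 0.494, 0.87, -0.0]
contact_force: [0.2, 0.1, -3.0]
gripper_width: 9.6
grasp_force: 30.0
t 37.87 tcp [549.2   3.5 235.9] yaw y 0.5383 tilt [-7.e-04  0.e+00 -1.e+00] F [ 0.2  0.1 -3. ] w 9.6 g 30.0
[-0.05093414 -0.20403532 -3.03628773]
```

View pics/end.png

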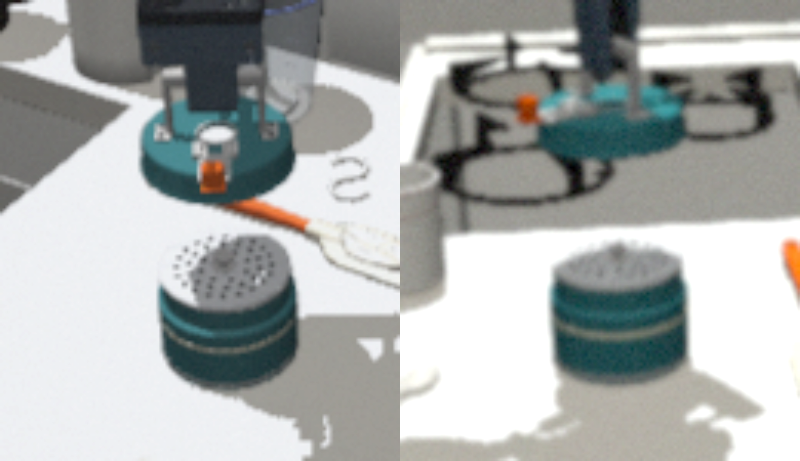

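The picture shows the perforated inner lid sitting flat on the tin and the cover held level above it. I'm handing in.

```bash
python3 -c "
from bench import job_done
print(job_done())"
```

```text
the job is handed in; nothing more can be done
None
```

I've handed the job in at about 38 s: the inner lid is seated flat on the tin, the catch is out at its end stop, and the cover alone is held level about 10 cm above the tin.

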